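# Put the trowel away in the push-to-open drawer

## Task

Put the small trowel away in the push-to-open drawer: push the blue drawer front in so that it springs ajar, pull the drawer right out, lay the trowel flat in it with the handle pointing to the drawer's front and the blade to its back, then push the drawer home and press until it latches shut again. Leave the potted seedling and the other things on the bench where they are.

Things in the scene. Friction and masses are not known exactly. Their poses are not given: they have to be found in the camera images.
- drawer (a joint): Drawer slide in m: 0 = shut and latched; grows as it comes out, 0.18 = fully out (stop); -0.010 = pressed in past shut (stop). Push-push latch: press the front 7 to 9 mm in past 0 (about 9 N) and let go: it releases and a spring throws the drawer 55 to 80 mm out. It then slides freely (1 to 3 N) and stays where left. Latched, it cannot be pulled.
- unit_face (a point): Fixed point of the drawer unit: where drawer_front is when shut (joint 0), 49 mm above the bench; axes as drawer_front. To relatch, push the front back (a spring resists over the last 55 mm, 5 to 9 N) to 7 to 9 mm past this point and let go: it settles shut. Another press would release it. The white carcase: 190 mm wide, 84 high, from 26 to 270 mm behind this point, a jar on top.
- drawer_front (a point): Centre of the outer face of the blue drawer front; moves with the drawer. x points straight into the unit (closing; the drawer opens along -x), z up. A plain board with no handle, 14 mm thick, 190 wide, 86 high, top edge 92 mm above the bench. When ajar, the gap between this board and the carcase can be entered from above with the fingers to pull the board.
- drawer_floor (a point): Point on the drawer's inner floor, on its centre line, 20 mm above the bench, 104 mm behind the front's outer face; moves with the drawer, axes as drawer_front. The open-topped tray is 144 mm wide inside and reaches from 14 to 216 mm behind that face; side walls 36 mm high. With the drawer fully out, all of it up to 206 mm behind that face is open from above.
- trowel_grip (a point): Where to grip the trowel: in its wooden handle, 11 mm above its underside, near the balance point. x runs from handle to blade tip, z up. Trowel 140 mm long, 0.1 to 0.2 kg: flat-sided handle 24 wide, 22 high, from x = -52 to +20 mm; steel scoop 44 wide, from +29 to +88 mm. It starts flat on a fixed green mat, 210 mm square, 3 mm thick.
- trowel_tip (a point): Tip of the trowel's blade, on its centre line, 11 mm above its underside; 140 mm from trowel_butt.
- trowel_butt (a point): End of the trowel's handle, on its centre line, 11 mm above its underside.
- potted_seedling: Black plant pot with soil and a seedling, 136 mm across, about 140 mm high with the plant, 0.75 kg; stands on a fixed black saucer (210 mm across) with a white rack. Origin under its centre. Bystander: leave alone.
- feed_bottle: White bottle, 60 mm across, 150 mm high; origin under its centre. Bystander: leave alone.
- measure_cup: Clear measuring cup, 72 mm across, 85 mm high; origin under its centre. Bystander: leave alone.
- soil_meter: Yellow soil probe, body 50 x 35 x 30 mm with a 105 mm steel rod, lying near the mat or saucer; origin under the yellow body. Bystander: leave alone.
Not all that is in view belongs to the job. Of the things like the part that bears trowel_grip, leave any that is orange or red; of the rest the smaller one is meant.

How it is judged:
By the outcome, as a careful person would: the job done as asked, in the order asked, and still so for the second after the job is handed in, with the robot touching nothing.
It also fails if it takes over 72 s, if anything falls off the work surface, if the arm or the gripper's body presses on something with over 40 N, if the wrist force passes 120 N, or if a joint passes its speed limit or range.

## Robot

A 7-joint arm with a two-finger parallel gripper is mounted at the origin on the work surface. World frame = base frame: x ahead of the robot, y to its left, z up, the work surface at z = 0. Lengths are in m, angles in rad, forces in N, time in s.
With the tool pointing down it reaches from about 0.4 to 0.85 m from the base axis. Payload 10.4 kg.
Tool frame: the origin (TCP) lies at the very end of the fingers, on their centre line; the grasp point (between the pads) lies 19 mm behind it; y points along the fingers, z is the direction in which the jaws open and shut, and the axes are right-handed (so a half turn about y gives the same grasp; the last joint's range is limited). The gripper opens to 87 mm and grips with 3 to 60 N. Pads are 19 mm wide; open, the fingers measure 117 mm over their backs; the gripper's body (75 mm by 190 mm) begins 51 mm behind the grasp point.
Start: joints at [-1.177, 0.332, -0.065, 1.46, 0.022, 1.35, -0.088], TCP at [0.253, 0.572, 0.223] pointing down, gripper open.
Joint ranges: [-2.6, 2.6], [-0.5, 2.12], [-1.47, 1.34], [0.16, 2.42], [-1.27, 4.41], [0.06, 2.06], [-2.6, 2.6]. Speed limits (rad/s): [2.22, 2.22, 2.79, 2.79, 3.14, 3.14, 3.14].

## Interface

Orientations are given as a 3x3 rotation matrix whose columns are the frame's x, y, z axes.
In Python, from plant import r gives the robot as it stands.
- The arm moves only by the tool move_arm, never from a script. Its argument "rows" is a list of rows, each an object with "linear": the shift along the tool's x, y, z in cm, a list of three; "dr": the turn, a rotation vector about the tool's x, y, z in rad, a list of three; "jaw": the gripper command: -1 is fully open, 1 is shut, values between are in proportion. A call has 1 to 10 rows; each row shifts and turns the commanded pose from where the row before left it, along the tool's axes as they then stand; what a row does not reach is not made up. A row lasts 1/8 s, in which the tool goes at most 62.5 mm and 10.7 degrees, less where a joint would pass 70% of its speed; a pose out of reach is approached as far as the arm can. A call with a gripper value outside its range is refused whole. The fingers move at their own pace and stop on an object; "grip_force" is the grip in N (left out, the last holds). Time passes only in rows, so rows that do not move let the fingers close. It gives the time, the measured TCP pose, the force and the opening at its end, in the units of the state.
- r.observe(): the state, without advancing time (a new reading comes with each control period).
- r.camera(name): name is "side" or "top" or "wrist"; returns the picture (384x512x3 uint8, red, green, blue); there is no depth.
- r.camera_model(name): a dict with "vfov" (degrees; the focal length in pixels is half the picture's height over the tangent of half this angle, whatever the lens; pixels are square), "cx", "cy" (the principal point, pixels), "position" and "orientation" of the camera in the world. Camera axes: x right, y down, z forward; pixel columns grow to the right and rows downward; lengths in m; the calibration is good to about 2 mm. A picture is of the moment at which its call begins: read the wrist's pose just before it. camera_model takes no time and is no camera call; for the wrist camera it gives the pose at the moment of the call.
- r.finish_job(): hands the job in, once; it reports no verdict.
The state is a dict: "t": time; "joint_positions": joint angles; "joint_velocities": joint speeds; "tau": joint torques, N m; "tcp_pos": TCP position; "tool_rot": TCP orientation; "contact_force": force on the tool from outside, world axes, zero at the start; "moment": the same for the moment, N m; "gripper_width": opening from 0.0 (shut) to 1.0 (fully open).
Only numpy, scipy, OpenCV 4.12 (cv2) and the standard library are available. Lean on these libraries where they do the work, as an engineer would, in place of code of your own. Each camera call takes 0.05 s, during which the arm holds its last target. There are 200 camera calls.

## Working session

There is one attempt and no reset: what is moved stays moved. The work goes in short steps, Python scripts to look and compute and a tool call to move; the robot and the scene stay as the last step left them, time stands still between calls to the robot, and variables do not carry over. Pictures are saved under pics/ and viewed, about 8 in all and at most 12, crops included, and the job is handed in when it is done.

Besides the shell and the picture viewer there is one more tool, called after "Call:" as name(argument=value, ...) on one line, values as JSON. move_arm: Moves the arm, as the interface text tells. Its arguments: {"type":"object","properties":{"rows":{"type":"array"},"grip_force":{"type":"number"}},"required":["rows"]}

```bash
mkdir -p pics; cat > h.py <<'E'
import numpy as np,cv2
from plant import r
def shot(n,f):
    m=r.camera_model(n); im=r.camera(n); cv2.imwrite(f'pics/{f}.png',im[:,:,::-1]); return im,m
def ray(m,u,v):
    f=192/np.tan(np.radians(m['vfov'])/2)
    d=np.array([(u-m['cx'])/f,(v-m['cy'])/f,1]); return np.array(m['position']),np.array(m['orientation'])@d
def onz(m,u,v,z):
    p,d=ray(m,u,v); return p+d*(z-p[2])/d[2]
def proj(m,P):
    f=192/np.tan(np.radians(m['vfov'])/2)
    c=np.array(m['orientation']).T@(np.array(P)-np.array(m['position'])); return f*c[0]/c[2]+m['cx'],f*c[1]/c[2]+m['cy']
E
python3 - <<'E'
from h import *
np.set_printoptions(precision=4,suppress=True)
o=r.observe();print(o)
a,m=shot('top','top0');print(m)
b,m2=shot('side','side0');print(m2)
cv2.imwrite('pics/both.png',cv2.resize(np.vstack([a,b])[:,:,::-1],None,fx=.78,fy=.78))
cv2.imwrite('pics/topbig.png',cv2.resize(a[:,:,::-1],(800,600),interpolation=cv2.INTER_CUBIC))
E
```

```text
{'t': 0.0, 'joint_positions': array([-1.1766,  0.3329, -0.0647,  1.461 ,  0.0216,  1.3499, -0.0885]), 'joint_velocities': array([-0.0018, -0.0019,  0.0002,  0.001 , -0.0005, -0.0013, -0.0004]), 'tau': array([ -0.0009, -62.3243,   0.0243, -38.9922,  -0.0615,   0.0394,
         0.0001]), 'tcp_pos': array([0.2529, 0.5711, 0.2217]), 'tool_rot': array([[ 0.9144, -0.0005,  0.4048],
       [-0.4048, -0.0014,  0.9144],
       [ 0.0001, -1.    , -0.0015]]), 'contact_force': array([-0.4353,  0.2414,  0.6466]), 'moment': array([ 0.0248, -0.0079, -0.0295]), 'gripper_width': 0.9994778252960882}
{'vfov': 48.45388085798361, 'cx': 249.36637696932613, 'cy': 197.2076226413706, 'position': array([0.3519, 0.0002, 1.311 ]), 'orientation': array([[ 0.0116, -0.988 ,  0.1539],
       [-0.9999, -0.0118, -0.0005],
       [ 0.0023, -0.1538, -0.9881]])}
{'vfov': 45.32114160608758, 'cx': 255.46520102106746, 'cy': 188.41503465427462, 'position': array([-0.161 , -0.8232,  0.7236]), 'orientation': array([[ 0.752 , -0.3557,  0.5549],
       [-0.6588, -0.3772,  0.6509],
       [-0.0222, -0.8551, -0.518 ]])}
```

View pics/topbig.png

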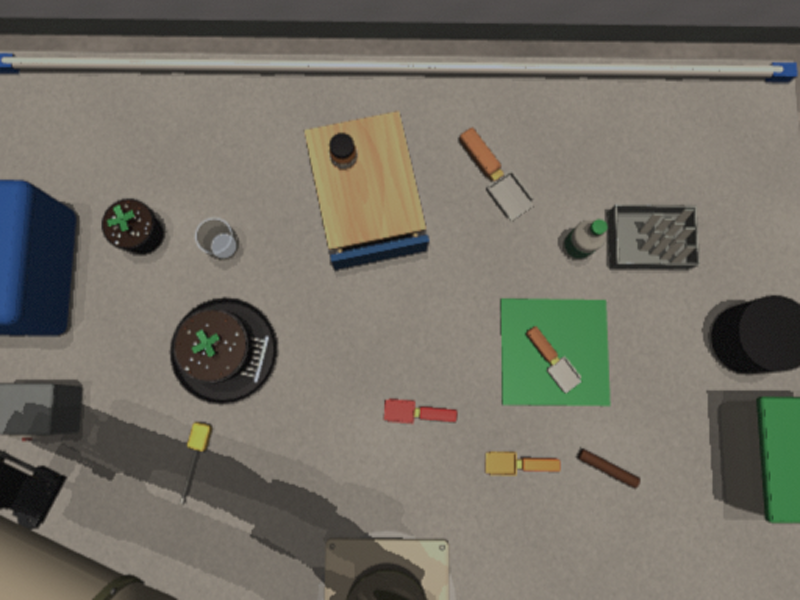

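View pics/side0.png

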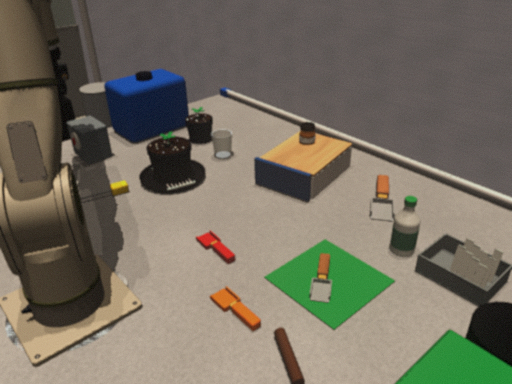

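The top view (800x600 px) shows four trowels:
- small, wood and steel, on the mat at (552,360)
- large, wood and steel, at (495,175)
- red, at (420,412)
- orange, at (522,464)

The red and orange ones are excluded, and of the other two the mat one is smaller. The drawer unit is at (370,190), with its blue front at (380,250) facing the robot. The seedling is at (215,345). I'll measure these and check the trowel in a crop.

```bash
python3 - <<'E'
from h import *
np.set_printoptions(precision=4,suppress=True)
a=cv2.imread('pics/top0.png');m=r.camera_model('top')
hsv=cv2.cvtColor(a,cv2.COLOR_BGR2HSV)
# blue front
k=cv2.inRange(hsv,(95,80,20),(125,255,255));k[:130]=0;k[190:]=0;k[:,:195]=0;k[:,300:]=0
c=max(cv2.findContours(k,0,2)[0],key=cv2.contourArea)
print('blue rect',cv2.boxPoints(cv2.minAreaRect(c)), cv2.approxPolyDP(c,2,True)[:,0])
# trowel = non green in mat
g=cv2.inRange(hsv,(50,100,40),(75,255,255))
roi=np.zeros_like(g);roi[195:256,325:386]=255
n=cv2.bitwise_and(cv2.bitwise_not(g),roi)
n2=n.copy()
cs=[c for c in cv2.findContours(n2,0,2)[0] if cv2.contourArea(c)>30]
for c in cs: print('nong',cv2.contourArea(c),cv2.boundingRect(c))
w=cv2.inRange(hsv,(5,90,80),(18,255,255))&roi
s=cv2.inRange(hsv,(0,0,110),(180,60,255))&roi
for q,z in((w,.025),(s,.01)):
    c=max(cv2.findContours(q,0,2)[0],key=cv2.contourArea); b=cv2.minAreaRect(c);print(b,[onz(m,*p,z) for p in cv2.boxPoints(b)], onz(m,*b[0],z))
cr=cv2.resize(a[190:262,320:392],(576,576),interpolation=cv2.INTER_NEAREST)
cr2=cv2.resize(a[140:180,205:280],(750,400)[:2],interpolation=cv2.INTER_NEAREST)[:,:576]
s0=cv2.imread('pics/side0.png')
cr3=cv2.resize(s0[120:200,240:360],(600,400),interpolation=cv2.INTER_CUBIC)
cv2.imwrite('pics/cr.png',cr)
E
```

```text
blue rect [[210.7587 161.1035]
 [272.3953 148.1273]
 [274.687  159.0133]
 [213.0504 171.9894]] [[273 151]
 [227 158]
 [212 163]
 [212 167]
 [216 171]
 [270 160]]
nong 512.5 (336, 209, 36, 43)
((346.5654296875, 219.72695922851562), (23.417449951171875, 7.191875457763672), 52.12501525878906) [array([ 0.5078, -0.2656,  0.025 ]), array([ 0.5215, -0.2831,  0.025 ]), array([ 0.4657, -0.3253,  0.025 ]), array([ 0.4522, -0.3078,  0.025 ])] [ 0.4867 -0.2955  0.025 ]
((361.35369873046875, 239.31707763671875), (19.677894592285156, 14.524161338806152), 51.34019470214844) [array([ 0.4381, -0.3068,  0.01  ]), array([ 0.4662, -0.3422,  0.01  ]), array([ 0.4199, -0.3782,  0.01  ]), array([ 0.3921, -0.3429,  0.01  ])] [ 0.429  -0.3425  0.01  ]
```

View pics/cr.png

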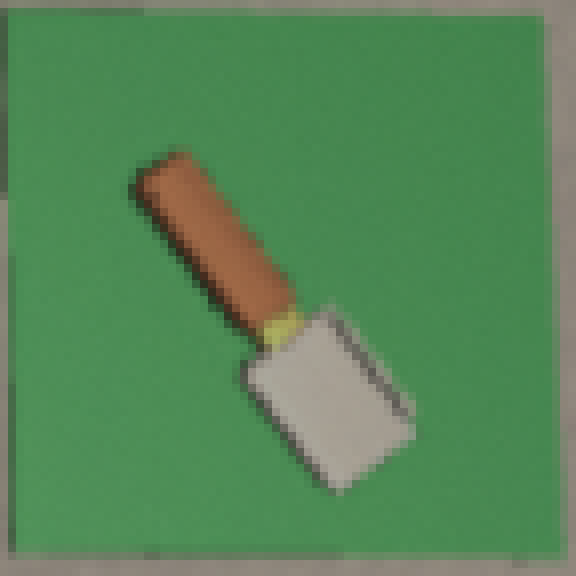

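The crop shows a wooden handle, brass collar and steel blade on the mat, which matches the description. Next I'll look at the drawer front enlarged.

```bash
python3 - <<'E'
from h import *
a=cv2.imread('pics/top0.png');s=cv2.imread('pics/side0.png')
cr=cv2.resize(a[140:180,200:280],(640,320),interpolation=cv2.INTER_NEAREST)
c2=cv2.resize(s[140:200,245:325],(373,280),interpolation=cv2.INTER_NEAREST)
o=np.zeros((600,640,3),np.uint8);o[:320]=cr;o[320:,:373]=c2
cv2.imwrite('pics/dr.png',o)
E
```

```text
(no output)
```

View pics/dr.png

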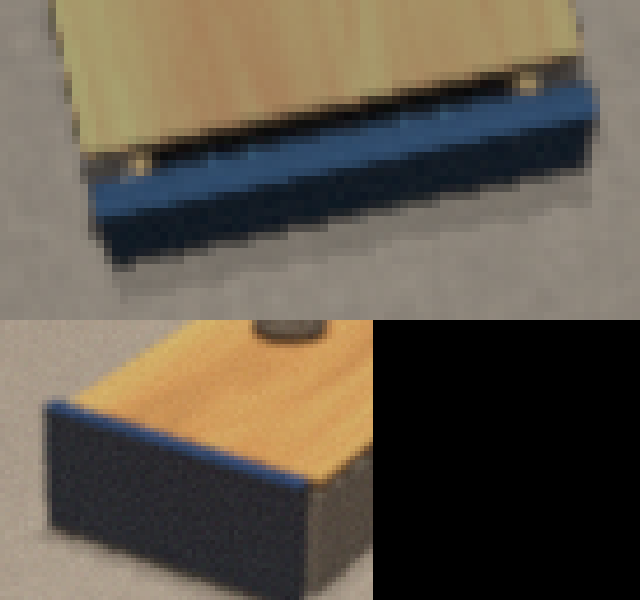

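```bash
python3 - <<'E'
from h import *
np.set_printoptions(precision=4,suppress=True)
m=r.camera_model('top');s=r.camera_model('side')
for mm,L in((m,[(211.8,166.4,.092),(274.1,154.25,.092),(214.25,172.25,.006),(273,160.75,.006)]),(s,[(254.6,158.1,.092),(310.3,175.3,.092),(255,183.5,.006),(309.8,199,.006)])):
    P=[onz(mm,*l) for l in L]
    for i in (0,2):
        d=P[i+1]-P[i];print(P[i],P[i+1],(P[i]+P[i+1])/2,np.linalg.norm(d),np.degrees(np.arctan2(d[0],-d[1])))
E
```

```text
[0.6316 0.1104 0.092 ] [ 0.6703 -0.0716  0.092 ] [0.651  0.0194 0.092 ] 0.18614025456038458 12.014364962455762
[0.6327 0.1101 0.006 ] [ 0.6718 -0.0733  0.006 ] [0.6523 0.0184 0.006 ] 0.1875075634194689 12.02735795152759
[0.6284 0.1032 0.092 ] [ 0.6722 -0.0811  0.092 ] [0.6503 0.011  0.092 ] 0.18936364593060812 13.37877822024703
[0.6258 0.1014 0.006 ] [ 0.6831 -0.0736  0.006 ] [0.6544 0.0139 0.006 ] 0.18411857311309168 18.11519379253049
```

Call:
move_arm(rows=[{"linear":[0,0,0],"dr":[0,0.157,0],"jaw":1},{"linear":[0,0,0],"dr":[0,0.157,0],"jaw":1},{"linear":[0,0,0],"dr":[0,0.157,0],"jaw":1},{"linear":[0,0,0],"dr":[0,0.157,0],"jaw":1},{"linear":[0,0,0],"dr":[0,0.157,0],"jaw":1},{"linear":[0,0,0],"dr":[0,0.157,0],"jaw":1},{"linear":[5.2,0,1.85],"dr":[0,0,0],"jaw":1},{"linear":[5.2,0,1.85],"dr":[0,0,0],"jaw":1},{"linear":[5.2,0,1.85],"dr":[0,0,0],"jaw":1},{"linear":[5.2,0,1.85],"dr":[0,0,0],"jaw":1}], grip_force=20)

```text
t: 1.35
tcp_pos: [0.3698, 0.3819, 0.2223]
tool_rot: [[0.21, -0.0, 0.978], [-0.978, -0.0, 0.21], [0.0, -1.0, -0.0]]
contact_force: [1.7, 1.5, 1.2]
gripper_width: 0.016
```

Call:
move_arm(rows=[{"linear":[5.2,0,1.85],"dr":[0,0,0],"jaw":1},{"linear":[5.2,0,1.85],"dr":[0,0,0],"jaw":1},{"linear":[5.2,0,1.85],"dr":[0,0,0],"jaw":1},{"linear":[5.2,0,1.85],"dr":[0,0,0],"jaw":1},{"linear":[5.2,0,1.85],"dr":[0,0,0],"jaw":1},{"linear":[5.2,0,1.85],"dr":[0,0,0],"jaw":1},{"linear":[5.2,0,1.85],"dr":[0,0,0],"jaw":1},{"linear":[5.2,0,1.85],"dr":[0,0,0],"jaw":1},{"linear":[0,0,0],"dr":[0,0,0],"jaw":1},{"linear":[0,0,0],"dr":[0,0,0],"jaw":1}])

```text
t: 2.6
tcp_pos: [0.601, 0.0086, 0.222]
tool_rot: [[0.21, -0.001, 0.978], [-0.978, 0.0, 0.21], [-0.0, -1.0, -0.001]]
contact_force: [0.2, 0.2, 0.3]
gripper_width: 0.001
```

Call:
move_arm(rows=[{"linear":[0,5,0],"dr":[0,0,0],"jaw":1},{"linear":[0,5,0],"dr":[0,0,0],"jaw":1},{"linear":[0,5,0],"dr":[0,0,0],"jaw":1},{"linear":[0,2,0],"dr":[0,0,0],"jaw":1},{"linear":[0,0,1.5],"dr":[0,0,0],"jaw":1},{"linear":[0,0,1],"dr":[0,0,0],"jaw":1},{"linear":[0,0,0],"dr":[0,0,0],"jaw":1},{"linear":[0,0,0],"dr":[0,0,0],"jaw":1}])

```text
t: 3.6
tcp_pos: [0.6257, 0.0135, 0.053]
tool_rot: [[0.21, 0.0, 0.978], [-0.978, 0.0, 0.21], [-0.0, -1.0, 0.0]]
contact_force: [0.1, 0.2, -1.1]
gripper_width: 0.005
```

Call:
move_arm(rows=[{"linear":[0,0,0.4],"dr":[0,0,0],"jaw":1},{"linear":[0,0,0],"dr":[0,0,0],"jaw":1}])

```text
t: 3.85
tcp_pos: [0.6299, 0.0144, 0.0527]
tool_rot: [[0.21, 0.0, 0.978], [-0.978, 0.0, 0.21], [-0.0, -1.0, 0.0]]
contact_force: [0.1, 0.7, 1.1]
gripper_width: 0.009
```

Call:
move_arm(rows=[{"linear":[0,0,0.3],"dr":[0,0,0],"jaw":1},{"linear":[0,0,0],"dr":[0,0,0],"jaw":1}])

```text
t: 4.1
tcp_pos: [0.6328, 0.015, 0.0525]
tool_rot: [[0.211, 0.0, 0.978], [-0.978, 0.0, 0.211], [-0.0, -1.0, 0.0]]
contact_force: [0.5, 0.2, -0.3]
gripper_width: 0.003
```

Call:
move_arm(rows=[{"linear":[0,0,0.3],"dr":[0,0,0],"jaw":1},{"linear":[0,0,0],"dr":[0,0,0],"jaw":1}])

```text
t: 4.35
tcp_pos: [0.6358, 0.0157, 0.0525]
tool_rot: [[0.21, 0.0, 0.978], [-0.978, 0.0, 0.21], [-0.0, -1.0, 0.0]]
contact_force: [0.5, 0.5, 0.8]
gripper_width: 0.004
```

Call:
move_arm(rows=[{"linear":[0,0,0.2],"dr":[0,0,0],"jaw":1},{"linear":[0,0,0],"dr":[0,0,0],"jaw":1}])

```text
t: 4.6
tcp_pos: [0.6369, 0.0158, 0.0524]
tool_rot: [[0.21, -0.001, 0.978], [-0.978, -0.0, 0.21], [-0.0, -1.0, -0.001]]
contact_force: [-4.5, 0.0, 2.4]
gripper_width: 0.002
```

Call:
move_arm(rows=[{"linear":[0,0,0.2],"dr":[0,0,0],"jaw":1},{"linear":[0,0,0],"dr":[0,0,0],"jaw":1}])

```text
t: 4.85
tcp_pos: [0.6383, 0.0162, 0.0523]
tool_rot: [[0.21, -0.003, 0.978], [-0.978, -0.0, 0.21], [-0.001, -1.0, -0.003]]
contact_force: [-8.3, -0.9, 4.9]
gripper_width: 0.003
```

Call:
move_arm(rows=[{"linear":[0,0,0.2],"dr":[0,0,0],"jaw":1},{"linear":[0,0,0],"dr":[0,0,0],"jaw":1}])

```text
t: 5.1
tcp_pos: [0.6402, 0.0165, 0.0523]
tool_rot: [[0.21, -0.003, 0.978], [-0.978, 0.0, 0.21], [-0.001, -1.0, -0.003]]
contact_force: [-8.1, 0.2, 4.8]
gripper_width: 0.006
```

Call:
move_arm(rows=[{"linear":[0,0,0.2],"dr":[0,0,0],"jaw":1},{"linear":[0,0,0],"dr":[0,0,0],"jaw":1}])

```text
t: 5.35
tcp_pos: [0.642, 0.017, 0.0523]
tool_rot: [[0.21, -0.003, 0.978], [-0.978, 0.0, 0.21], [-0.001, -1.0, -0.003]]
contact_force: [-9.6, -0.8, 6.3]
gripper_width: 0.005
```

Call:
move_arm(rows=[{"linear":[0,0,0.2],"dr":[0,0,0],"jaw":1},{"linear":[0,0,0],"dr":[0,0,0],"jaw":1}])

```text
t: 5.6
tcp_pos: [0.6439, 0.0174, 0.0523]
tool_rot: [[0.21, -0.003, 0.978], [-0.978, 0.0, 0.21], [-0.001, -1.0, -0.003]]
contact_force: [-10.5, -0.6, 5.7]
gripper_width: 0.003
```

Call:
move_arm(rows=[{"linear":[0,0,0.04],"dr":[0,0,0],"jaw":1},{"linear":[0,0,-5],"dr":[0,0,0],"jaw":1},{"linear":[0,0,-6],"dr":[0,0,0],"jaw":1},{"linear":[0,0,-3],"dr":[0,0,0],"jaw":1},{"linear":[0,-6,0],"dr":[0,0,0],"jaw":1},{"linear":[0,-6,0],"dr":[0,0,0],"jaw":1},{"linear":[0,0,0],"dr":[0,0,0],"jaw":1}])

```text
t: 6.48
tcp_pos: [0.5118, -0.0116, 0.1773]
tool_rot: [[0.21, 0.009, 0.978], [-0.978, 0.002, 0.21], [-0.001, -1.0, 0.009]]
contact_force: [-0.1, -0.4, -0.3]
gripper_width: 0.007
```

```bash
python3 - <<'E'
from h import *
a,m=shot('top','top1');b,_=shot('side','side1')
o=np.vstack([cv2.resize(a[120:220,190:300],(352,320)),cv2.resize(b[130:210,235:323],(352,280))])
cv2.imwrite('pics/v1.png',o[:600,:,::-1])
E
```

```text
(no output)
```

View pics/v1.png

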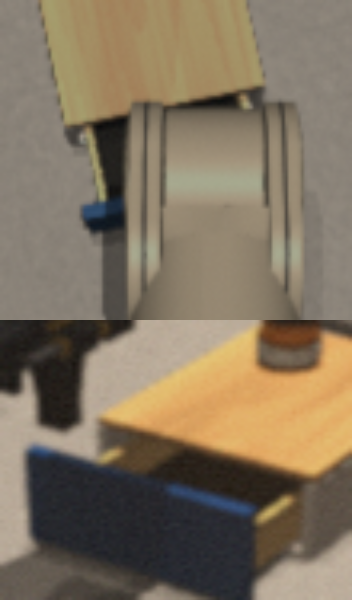

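The drawer is ajar. The side crop shows the front standing off the carcase, with its top corners near side px (242,166) and (299,186).

```bash
python3 - <<'E'
from h import *
m=r.camera_model('top');s=r.camera_model('side')
u=np.array([np.cos(.2115),np.sin(.2115),0])  # 12.1deg
F=np.array([.651,.017,.092])
for mm,p in((m,(216.1,187.5)),(s,(241.5,165.8)),(s,(298.3,185.2))):
    P=onz(mm,*p,.092);d=P-F;print(P,'along',d@u,'lat',d@np.array([-u[1],u[0],0]))
E
```

```text
[0.56910521 0.09637452 0.092     ] along -0.0634071042719731 lat 0.09479772763539242
[0.56927269 0.09302989 0.092     ] along -0.06394548912782796 lat 0.09149247060884227
[ 0.60978878 -0.09566099  0.092     ] along -0.06394347211362894 lat -0.10149924594307169
```

Call:
move_arm(rows=[{"linear":[0,0,6.1],"dr":[0,0,0],"jaw":1},{"linear":[0,0,6.1],"dr":[0,0,0],"jaw":1},{"linear":[0,0,0],"dr":[0,0,0],"jaw":1},{"linear":[0,4,0],"dr":[0,0,0],"jaw":1},{"linear":[0,4,0],"dr":[0,0,0],"jaw":1},{"linear":[0,4,0],"dr":[0,0,0],"jaw":1},{"linear":[0,0,0],"dr":[0,0,0],"jaw":1}])

```text
t: 7.45
tcp_pos: [0.6248, 0.0134, 0.0491]
tool_rot: [[0.21, -0.007, 0.978], [-0.978, -0.001, 0.21], [-0.0, -1.0, -0.007]]
contact_force: [0.0, 0.8, 0.8]
gripper_width: 0.003
```

Call:
move_arm(rows=[{"linear":[0,0,-1],"dr":[0,0,0],"jaw":1},{"linear":[0,0,-1],"dr":[0,0,0],"jaw":1},{"linear":[0,0,-1.5],"dr":[0,0,0],"jaw":1},{"linear":[0,0,-2],"dr":[0,0,0],"jaw":1},{"linear":[0,0,-2],"dr":[0,0,0],"jaw":1},{"linear":[0,0,-2],"dr":[0,0,0],"jaw":1},{"linear":[0,0,-2],"dr":[0,0,0],"jaw":1},{"linear":[0,0,-1],"dr":[0,0,0],"jaw":1},{"linear":[0,0,0],"dr":[0,0,0],"jaw":1}])

```text
t: 8.57
tcp_pos: [0.5057, -0.0122, 0.0532]
tool_rot: [[0.21, 0.001, 0.978], [-0.978, 0.001, 0.21], [-0.001, -1.0, 0.001]]
contact_force: [0.6, -0.1, 0.1]
gripper_width: 0.005
```

Call:
move_arm(rows=[{"linear":[0,0,-0.3],"dr":[0,0,0],"jaw":1},{"linear":[0,0,-0.2],"dr":[0,0,0],"jaw":1},{"linear":[0,0,0],"dr":[0,0,0],"jaw":1}])

```text
t: 8.95
tcp_pos: [0.5011, -0.0133, 0.0525]
tool_rot: [[0.21, -0.0, 0.978], [-0.978, -0.0, 0.21], [-0.0, -1.0, -0.0]]
contact_force: [0.7, 0.5, -0.3]
gripper_width: 0.008
```

Call:
move_arm(rows=[{"linear":[0,0,-0.3],"dr":[0,0,0],"jaw":1},{"linear":[0,0,-0.2],"dr":[0,0,0],"jaw":1},{"linear":[0,0,0],"dr":[0,0,0],"jaw":1}])

```text
t: 9.32
tcp_pos: [0.5004, -0.0134, 0.0539]
tool_rot: [[0.212, 0.009, 0.977], [-0.977, 0.001, 0.212], [0.001, -1.0, 0.009]]
contact_force: [17.6, 4.0, -6.0]
gripper_width: 0.007
```

```bash
python3 - <<'E'
from h import *
a,m=shot('top','top2');b,_=shot('side','side2')
o=np.vstack([cv2.resize(a[120:240,180:312],(352,320)),cv2.resize(b[130:210,225:313],(352,280))])
cv2.imwrite('pics/v2.png',o[:600,:,::-1])
E
```

```text
(no output)
```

View pics/v2.png

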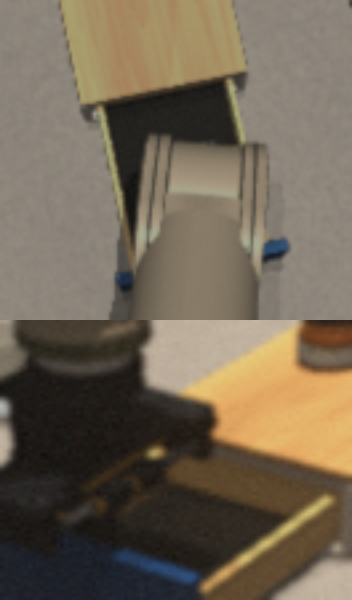

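Force rises against the stop at TCP (0.5005,-0.0134), so the drawer is fully out. The picture agrees: the tray is open. Next is the trowel.

Call:
move_arm(rows=[{"linear":[0,0,0.8],"dr":[0,0,0],"jaw":1},{"linear":[0,-5,0],"dr":[0,0,0],"jaw":1},{"linear":[0,-5,0],"dr":[0,0,0],"jaw":1},{"linear":[0,-5,0],"dr":[0,0.157,0],"jaw":1},{"linear":[0,0,0],"dr":[0,0.157,0],"jaw":1},{"linear":[0,0,0],"dr":[0,0.157,0],"jaw":-1},{"linear":[0,0,0],"dr":[0,0.157,0],"jaw":-1},{"linear":[0,0,0],"dr":[0,0.157,0],"jaw":-1},{"linear":[0,0,0],"dr":[0,0.157,0],"jaw":-1},{"linear":[0,0,0],"dr":[0,0.157,0],"jaw":-1}])

```text
t: 10.68
tcp_pos: [0.5036, -0.0129, 0.2021]
tool_rot: [[-0.779, -0.001, 0.628], [-0.628, -0.0, -0.779], [0.001, -1.0, -0.001]]
contact_force: [0.1, 0.2, -0.4]
gripper_width: 0.488
```

Call:
move_arm(rows=[{"linear":[3.5,0,3.5],"dr":[0,0,0],"jaw":-1},{"linear":[3.5,0,3.5],"dr":[0,0,0],"jaw":-1},{"linear":[3.5,0,3.5],"dr":[0,0,0],"jaw":-1},{"linear":[3.5,0,3.5],"dr":[0,0,0],"jaw":-1},{"linear":[3.5,0,3.5],"dr":[0,0,0],"jaw":-1},{"linear":[3.5,0,3.5],"dr":[0,0,0],"jaw":-1},{"linear":[0,0,0],"dr":[0,0,0],"jaw":-1},{"linear":[0,0,0],"dr":[0,0,0],"jaw":-1}])

```text
t: 11.68
tcp_pos: [0.4737, -0.3077, 0.202]
tool_rot: [[-0.775, -0.001, 0.632], [-0.632, 0.001, -0.775], [0.001, -1.0, -0.001]]
contact_force: [-0.6, 1.3, 0.5]
gripper_width: 1.0
```

```bash
python3 - <<'E'
from h import *
np.set_printoptions(precision=4,suppress=True)
o=r.observe();print(o['tcp_pos'],o['joint_positions'])
a,m=shot('wrist','w1');np.save('w1.npy',m,allow_pickle=True)
hsv=cv2.cvtColor(a,cv2.COLOR_RGB2HSV)
w=cv2.inRange(hsv,(5,90,60),(18,255,255))
for c in sorted(cv2.findContours(w,0,2)[0],key=cv2.contourArea)[-2:]:
    b=cv2.minAreaRect(c);print(b,[onz(m,*p,.025)[:2] for p in cv2.boxPoints(b)],onz(m,*b[0],.025)[:2])
E
```

```text
[ 0.4737 -0.3077  0.202 ] [-0.2267  0.2726  0.8619  1.6894 -0.2148  1.28   -0.2079]
((121.0540542602539, 241.82432556152344), (41.267913818359375, 17.785888671875), 35.53767776489258) [array([ 0.2687, -0.1895]), array([ 0.2968, -0.1896]), array([ 0.2949, -0.2449]), array([ 0.2659, -0.2458])] [ 0.2817 -0.217 ]
((256.4703369140625, 166.06863403320312), (17.993059158325195, 58.255306243896484), 1.5911402702331543) [array([ 0.4468, -0.3108]), array([ 0.5074, -0.2651]), array([ 0.5211, -0.2829]), array([ 0.4614, -0.3297])] [ 0.4851 -0.2964]
```

View pics/w1.png

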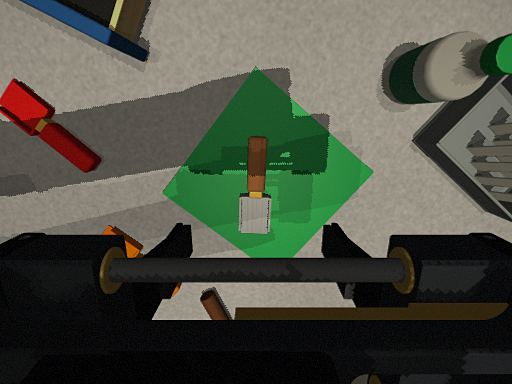

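The wrist view shows the trowel upright in the picture, handle at (257,166) and blade at (256,214), between the open fingers and aligned to about 1.5°. I'll correct that and descend.

Call:
move_arm(rows=[{"linear":[-0.05,0,-0.18],"dr":[0,0.024,0],"jaw":-1},{"linear":[0,4.5,0],"dr":[0,0,0],"jaw":-1},{"linear":[0,4.5,0],"dr":[0,0,0],"jaw":-1},{"linear":[0,4.5,0],"dr":[0,0,0],"jaw":-1},{"linear":[0,4,0],"dr":[0,0,0],"jaw":-1},{"linear":[0,1,0],"dr":[0,0,0],"jaw":-1},{"linear":[0,0.8,0],"dr":[0,0,0],"jaw":-1},{"linear":[0,0,0],"dr":[0,0,0],"jaw":-1},{"linear":[0,0,0],"dr":[0,0,0],"jaw":-1}])

```text
t: 12.85
tcp_pos: [0.4739, -0.3068, 0.0107]
tool_rot: [[-0.79, 0.002, 0.613], [-0.613, -0.0, -0.79], [-0.001, -1.0, 0.001]]
contact_force: [-0.3, 0.4, 0.4]
gripper_width: 0.999
```

Call:
move_arm(rows=[{"linear":[0,0.45,0],"dr":[0,0,0],"jaw":-1},{"linear":[0,0,0],"dr":[0,0,0],"jaw":1},{"linear":[0,0,0],"dr":[0,0,0],"jaw":1},{"linear":[0,0,0],"dr":[0,0,0],"jaw":1},{"linear":[0,0,0],"dr":[0,0,0],"jaw":1},{"linear":[0,0,0],"dr":[0,0,0],"jaw":1},{"linear":[0,0,0],"dr":[0,0,0],"jaw":1},{"linear":[0,0,0],"dr":[0,0,0],"jaw":1}], grip_force=30)

```text
t: 13.85
tcp_pos: [0.4731, -0.3065, 0.005]
tool_rot: [[-0.79, 0.0, 0.613], [-0.613, 0.0, -0.79], [-0.0, -1.0, -0.0]]
contact_force: [-0.3, 0.3, -0.1]
gripper_width: 0.288
```

Call:
move_arm(rows=[{"linear":[0,-1,0],"dr":[0,0,0],"jaw":1},{"linear":[0,-3,0],"dr":[0,0,0],"jaw":1},{"linear":[0,-4,0],"dr":[0,0,0],"jaw":1},{"linear":[0,-5,0],"dr":[0,0,0],"jaw":1},{"linear":[0,-5,0],"dr":[0,0,0],"jaw":1},{"linear":[0,-2,0],"dr":[0,0,0],"jaw":1},{"linear":[0,0,0],"dr":[0,0,0],"jaw":1}])

```text
t: 14.72
tcp_pos: [0.4736, -0.307, 0.2066]
tool_rot: [[-0.79, 0.003, 0.613], [-0.613, -0.001, -0.79], [-0.002, -1.0, 0.002]]
contact_force: [-0.3, 0.2, -1.5]
gripper_width: 0.273
```

Call:
move_arm(rows=[{"linear":[-4.3,0,-3.14],"dr":[0,0,0],"jaw":1},{"linear":[-4.3,0,-3.14],"dr":[0,0,0],"jaw":1},{"linear":[-4.3,0,-3.14],"dr":[0,0,0],"jaw":1},{"linear":[-4.3,0,-3.14],"dr":[0,0,0],"jaw":1},{"linear":[-4.3,0,-3.14],"dr":[0,0,0],"jaw":1},{"linear":[-4.3,0,-3.14],"dr":[0,0,0],"jaw":1},{"linear":[0,0,0],"dr":[0,-0.1496,0],"jaw":1},{"linear":[0,0,0],"dr":[0,-0.1496,0],"jaw":1},{"linear":[0,0,0],"dr":[0,-0.1496,0],"jaw":1},{"linear":[0,0,0],"dr":[0,-0.1496,0],"jaw":1}])

```text
t: 15.98
tcp_pos: [0.5606, 0.0004, 0.2034]
tool_rot: [[-0.303, -0.002, 0.953], [-0.953, -0.0, -0.303], [0.001, -1.0, -0.002]]
contact_force: [0.2, 0.8, -0.6]
gripper_width: 0.272
```

Call:
move_arm(rows=[{"linear":[0,0,0],"dr":[0,-0.1496,0],"jaw":1},{"linear":[0,0,0],"dr":[0,-0.1496,0],"jaw":1},{"linear":[0,0,0],"dr":[0,-0.1496,0],"jaw":1},{"linear":[0,0,0],"dr":[0,-0.1496,0],"jaw":1},{"linear":[0,0,0],"dr":[0,-0.1496,0],"jaw":1},{"linear":[0,0,0],"dr":[0,-0.1496,0],"jaw":1},{"linear":[0,0,0],"dr":[0,-0.1496,0],"jaw":1},{"linear":[0,0,0],"dr":[0,-0.1496,0],"jaw":1},{"linear":[0,0,0],"dr":[0,-0.1496,0],"jaw":1},{"linear":[0,0,0],"dr":[0,-0.1496,0],"jaw":1}])

```text
t: 17.23
tcp_pos: [0.5606, 0.0004, 0.2034]
tool_rot: [[0.928, -0.003, 0.373], [-0.373, -0.0, 0.928], [-0.002, -1.0, -0.001]]
contact_force: [0.4, 1.0, -1.8]
gripper_width: 0.27
```

Call:
move_arm(rows=[{"linear":[0,0,0],"dr":[0,-0.1496,0],"jaw":1},{"linear":[0,0,0],"dr":[0,-0.1496,0],"jaw":1},{"linear":[0,0,0],"dr":[0,-0.1496,0],"jaw":1},{"linear":[0,0,0],"dr":[0,-0.1496,0],"jaw":1},{"linear":[0,0,0],"dr":[0,0,0],"jaw":1},{"linear":[0,0,0],"dr":[0,0,0],"jaw":1}])

```text
t: 17.98
tcp_pos: [0.5611, 0.0004, 0.2043]
tool_rot: [[0.979, -0.001, -0.206], [0.206, -0.0, 0.979], [-0.001, -1.0, 0.0]]
contact_force: [-0.6, 0.3, -0.7]
gripper_width: 0.272
```

```bash
python3 - <<'E'
from h import *
np.set_printoptions(precision=4,suppress=True)
o=r.observe();print(o['tcp_pos'],o['joint_positions'])
a,m=shot('wrist','w2');b,_=shot('side','side3')
cv2.imwrite('pics/v3.png',np.vstack([cv2.resize(a,(400,300)),cv2.resize(b[80:230,180:380],(400,300))])[:,:,::-1])
E
```

```text
[0.5611 0.0004 0.2043] [-0.4297  0.2048  0.4001  1.6792 -0.0828  1.2755  1.7654]
```

View pics/v3.png

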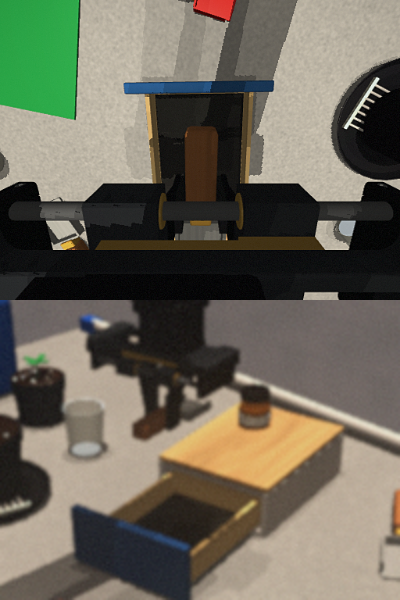

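The trowel is held with its handle towards the board and centred over the tray. The drawer is still fully out. I'll lower it now.

Call:
move_arm(rows=[{"linear":[0,4,0],"dr":[0,0,0],"jaw":1},{"linear":[0,4,0],"dr":[0,0,0],"jaw":1},{"linear":[0,4,0],"dr":[0,0,0],"jaw":1},{"linear":[0,3,0],"dr":[0,0,0],"jaw":1},{"linear":[0,1.5,0],"dr":[0,0,0],"jaw":1},{"linear":[0,0.5,0],"dr":[0,0,0],"jaw":1},{"linear":[0,0,0],"dr":[0,0,0],"jaw":1},{"linear":[0,0,0],"dr":[0,0,0],"jaw":1}])

```text
t: 19.08
tcp_pos: [0.5622, 0.0006, 0.0361]
tool_rot: [[0.978, 0.002, -0.209], [0.209, 0.0, 0.978], [0.002, -1.0, 0.0]]
contact_force: [0.4, -0.3, -1.0]
gripper_width: 0.275
```

Call:
move_arm(rows=[{"linear":[0,0.5,0],"dr":[0,0,0],"jaw":1},{"linear":[0,0,0],"dr":[0,0,0],"jaw":1},{"linear":[0,0,0],"dr":[0,0,0],"jaw":1}])

```text
t: 19.45
tcp_pos: [0.5615, 0.0005, 0.0301]
tool_rot: [[0.978, 0.0, -0.209], [0.209, 0.0, 0.978], [0.0, -1.0, 0.0]]
contact_force: [0.0, 0.3, -1.9]
gripper_width: 0.274
```

Call:
move_arm(rows=[{"linear":[0,0.5,0],"dr":[0,0,0],"jaw":1},{"linear":[0,0,0],"dr":[0,0,0],"jaw":1},{"linear":[0,0,0],"dr":[0,0,0],"jaw":1}])

```text
t: 19.82
tcp_pos: [0.5614, 0.0005, 0.025]
tool_rot: [[0.978, -0.0, -0.209], [0.209, 0.0, 0.978], [-0.0, -1.0, 0.0]]
contact_force: [-0.1, 0.2, -1.1]
gripper_width: 0.272
```

Call:
move_arm(rows=[{"linear":[0,0.2,0],"dr":[0,0,0],"jaw":1},{"linear":[0,0,0],"dr":[0,0,0],"jaw":1},{"linear":[0,0,0],"dr":[0,0,0],"jaw":1}])

```text
t: 20.2
tcp_pos: [0.5615, 0.0006, 0.023]
tool_rot: [[0.978, -0.0, -0.209], [0.209, 0.0, 0.978], [-0.0, -1.0, 0.0]]
contact_force: [-0.2, 1.0, -1.8]
gripper_width: 0.27
```

Call:
move_arm(rows=[{"linear":[0,0.1,0],"dr":[0,0,0],"jaw":1},{"linear":[0,0,0],"dr":[0,0,0],"jaw":1},{"linear":[0,0,0],"dr":[0,0,0],"jaw":1}])

```text
t: 20.58
tcp_pos: [0.5615, 0.0005, 0.0221]
tool_rot: [[0.978, 0.0, -0.209], [0.209, 0.0, 0.978], [0.0, -1.0, 0.0]]
contact_force: [0.8, -0.2, -1.6]
gripper_width: 0.273
```

Call:
move_arm(rows=[{"linear":[0,0,0],"dr":[0,0,0],"jaw":-0.2},{"linear":[0,0,0],"dr":[0,0,0],"jaw":-0.2},{"linear":[0,0,0],"dr":[0,0,0],"jaw":-0.2},{"linear":[0,0,0],"dr":[0,0,0],"jaw":-0.2},{"linear":[0,-2,0],"dr":[0,0,0],"jaw":-0.2},{"linear":[0,-5,0],"dr":[0,0,0],"jaw":-0.2},{"linear":[0,-5,0],"dr":[0,0,0],"jaw":-0.2},{"linear":[0,-5,0],"dr":[0,0,0],"jaw":1},{"linear":[0,0,0],"dr":[0,0,0],"jaw":1},{"linear":[0,0,0],"dr":[0,0,0],"jaw":1}])

```text
t: 21.82
tcp_pos: [0.5611, 0.0006, 0.1914]
tool_rot: [[0.978, -0.001, -0.21], [0.21, 0.0, 0.978], [-0.001, -1.0, 0.0]]
contact_force: [-0.5, 0.8, 0.2]
gripper_width: 0.346
```

```bash
python3 - <<'E'
from h import *
a,m=shot('wrist','w3');b,_=shot('side','side4')
cv2.imwrite('pics/v4.png',np.vstack([cv2.resize(a,(400,300)),cv2.resize(b[80:230,180:380],(400,300))])[:,:,::-1])
E
```

```text
(no output)
```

View pics/v4.png

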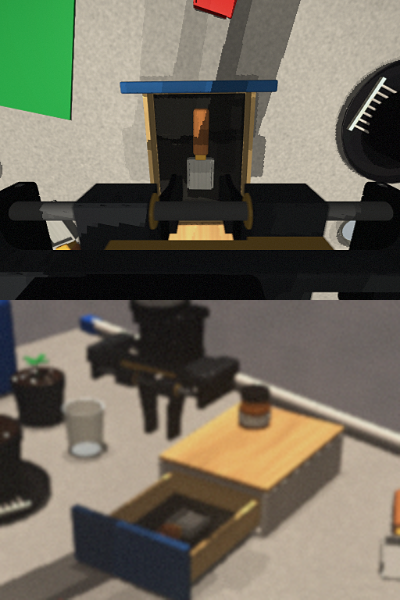

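The trowel lies flat in the tray, handle to the front. I'll turn back to the pushing pose and go round to the front.

Call:
move_arm(rows=[{"linear":[0,0,0],"dr":[0,0.157,0],"jaw":1},{"linear":[0,0,0],"dr":[0,0.157,0],"jaw":1},{"linear":[0,0,0],"dr":[0,0.157,0],"jaw":1},{"linear":[0,0,0],"dr":[0,0.157,0],"jaw":1},{"linear":[0,0,0],"dr":[0,0.157,0],"jaw":1},{"linear":[0,0,0],"dr":[0,0.157,0],"jaw":1},{"linear":[0,0,0],"dr":[0,0.157,0],"jaw":1},{"linear":[0,0,0],"dr":[0,0.157,0],"jaw":1},{"linear":[0,0,0],"dr":[0,0.157,0],"jaw":1},{"linear":[0,0,0],"dr":[0,0.157,0],"jaw":1}])

```text
t: 23.18
tcp_pos: [0.5608, 0.0005, 0.1906]
tool_rot: [[0.205, -0.002, 0.979], [-0.979, -0.001, 0.205], [0.0, -1.0, -0.002]]
contact_force: [0.1, -0.5, -0.7]
gripper_width: 0.004
```

Call:
move_arm(rows=[{"linear":[0.1,0,-5],"dr":[0,0,0],"jaw":1},{"linear":[0,0,-5],"dr":[0,0,0],"jaw":1},{"linear":[0,0,-3.5],"dr":[0,0,0],"jaw":1},{"linear":[0,0,0],"dr":[0,0,0],"jaw":1},{"linear":[0,5,0],"dr":[0,0,0],"jaw":1},{"linear":[0,5,0],"dr":[0,0,0],"jaw":1},{"linear":[0,4,0],"dr":[0,0,0],"jaw":1},{"linear":[0,0,0],"dr":[0,0,0],"jaw":1},{"linear":[0,0,0],"dr":[0,0,0],"jaw":1}])

```text
t: 24.3
tcp_pos: [0.4306, -0.0289, 0.053]
tool_rot: [[0.21, 0.001, 0.978], [-0.978, -0.0, 0.21], [0.001, -1.0, 0.001]]
contact_force: [0.4, 0.4, -0.5]
gripper_width: 0.004
```

Call:
move_arm(rows=[{"linear":[0,0,1.5],"dr":[0,0,0],"jaw":1},{"linear":[0,0,0.6],"dr":[0,0,0],"jaw":1},{"linear":[0,0,0.6],"dr":[0,0,0],"jaw":1},{"linear":[0,0,0.6],"dr":[0,0,0],"jaw":1},{"linear":[0,0,0.8],"dr":[0,0,0],"jaw":1},{"linear":[0,0,1],"dr":[0,0,0],"jaw":1},{"linear":[0,0,1],"dr":[0,0,0],"jaw":1},{"linear":[0,0,1],"dr":[0,0,0],"jaw":1},{"linear":[0,0,1],"dr":[0,0,0],"jaw":1},{"linear":[0,0,1],"dr":[0,0,0],"jaw":1}])

```text
t: 25.55
tcp_pos: [0.5192, -0.0095, 0.0519]
tool_rot: [[0.21, -0.0, 0.978], [-0.978, 0.0, 0.21], [-0.0, -1.0, -0.0]]
contact_force: [-1.9, 0.8, 0.1]
gripper_width: 0.005
```

Call:
move_arm(rows=[{"linear":[0,0,1],"dr":[0,0,0],"jaw":1},{"linear":[0,0,1],"dr":[0,0,0],"jaw":1},{"linear":[0,0,1],"dr":[0,0,0],"jaw":1},{"linear":[0,0,1],"dr":[0,0,0],"jaw":1},{"linear":[0,0,1],"dr":[0,0,0],"jaw":1},{"linear":[0,0,1],"dr":[0,0,0],"jaw":1},{"linear":[0,0,1],"dr":[0,0,0],"jaw":1},{"linear":[0,0,1],"dr":[0,0,0],"jaw":1},{"linear":[0,0,1],"dr":[0,0,0],"jaw":1},{"linear":[0,0,1],"dr":[0,0,0],"jaw":1}])

```text
t: 26.8
tcp_pos: [0.6159, 0.0117, 0.0519]
tool_rot: [[0.21, -0.003, 0.978], [-0.978, 0.001, 0.21], [-0.001, -1.0, -0.002]]
contact_force: [-9.5, 1.6, 5.8]
gripper_width: 0.005
```

Call:
move_arm(rows=[{"linear":[0,0,0.7],"dr":[0,0,0],"jaw":1},{"linear":[0,0,0.7],"dr":[0,0,0],"jaw":1},{"linear":[0,0,0.4],"dr":[0,0,0],"jaw":1},{"linear":[0,0,0],"dr":[0,0,0],"jaw":1},{"linear":[0,0,0],"dr":[0,0,0],"jaw":1}])

```text
t: 27.42
tcp_pos: [0.6335, 0.0156, 0.052]
tool_rot: [[0.211, -0.002, 0.978], [-0.978, 0.001, 0.211], [-0.001, -1.0, -0.002]]
contact_force: [-6.9, 2.7, 4.9]
gripper_width: 0.002
```

Call:
move_arm(rows=[{"linear":[0,0,0.4],"dr":[0,0,0],"jaw":1},{"linear":[0,0,0.4],"dr":[0,0,0],"jaw":1},{"linear":[0,0,0],"dr":[0,0,0],"jaw":1},{"linear":[0,0,0],"dr":[0,0,0],"jaw":1}])

```text
t: 27.92
tcp_pos: [0.6412, 0.0173, 0.0519]
tool_rot: [[0.211, -0.002, 0.978], [-0.978, 0.001, 0.211], [-0.001, -1.0, -0.002]]
contact_force: [-8.4, 1.8, 4.8]
gripper_width: 0.004
```

Call:
move_arm(rows=[{"linear":[0,0,0.3],"dr":[0,0,0],"jaw":1},{"linear":[0,0,0],"dr":[0,0,0],"jaw":1},{"linear":[0,0,0],"dr":[0,0,0],"jaw":1}])

```text
t: 28.3
tcp_pos: [0.6439, 0.0179, 0.0519]
tool_rot: [[0.211, -0.003, 0.978], [-0.978, 0.001, 0.211], [-0.001, -1.0, -0.002]]
contact_force: [-9.2, 1.5, 6.2]
gripper_width: 0.005
```

Call:
move_arm(rows=[{"linear":[0,0,0.05],"dr":[0,0,0],"jaw":1},{"linear":[0,0,0],"dr":[0,0,0],"jaw":1},{"linear":[0,0,-0.6],"dr":[0,0,0],"jaw":1},{"linear":[0,0,-0.6],"dr":[0,0,0],"jaw":1},{"linear":[0,0,-0.6],"dr":[0,0,0],"jaw":1},{"linear":[0,0,0],"dr":[0,0,0],"jaw":1},{"linear":[0,0,0],"dr":[0,0,0],"jaw":1}])

```text
t: 29.18
tcp_pos: [0.628, 0.0138, 0.0522]
tool_rot: [[0.21, 0.001, 0.978], [-0.978, 0.0, 0.21], [0.0, -1.0, 0.001]]
contact_force: [0.2, 0.3, 0.6]
gripper_width: 0.003
```

Call:
move_arm(rows=[{"linear":[0,0,-4],"dr":[0,0,0],"jaw":1},{"linear":[0,-5,0],"dr":[0,0,0],"jaw":1},{"linear":[0,-5,0],"dr":[0,0,0],"jaw":1},{"linear":[0,-5,0],"dr":[0,0,0],"jaw":1},{"linear":[6,0,0],"dr":[0,0,0],"jaw":1},{"linear":[6,0,0],"dr":[0,0,0],"jaw":1},{"linear":[6,0,0],"dr":[0,0,0],"jaw":1},{"linear":[0,0,0],"dr":[0,0,0],"jaw":1},{"linear":[0,0,0],"dr":[0,0,0],"jaw":1}])

```text
t: 30.3
tcp_pos: [0.6266, -0.1705, 0.2018]
tool_rot: [[0.21, -0.0, 0.978], [-0.978, 0.0, 0.21], [-0.0, -1.0, -0.0]]
contact_force: [0.8, 0.7, 0.1]
gripper_width: 0.006
```

```bash
python3 - <<'E'
from h import *
a,m=shot('top','top9');b,_=shot('side','side9')
cv2.imwrite('pics/v5.png',np.vstack([cv2.resize(a,(400,300)),cv2.resize(b,(400,300))])[:,:,::-1])
a0=cv2.imread('pics/top0.png')[:,:,::-1]
d=np.abs(a.astype(int)-a0).max(2)
print('front px change',d[140:180,205:280].mean(), 'max',d[140:180,205:280].max())
E
```

```text
front px change 10.303333333333333 max 61
```

View pics/v5.png

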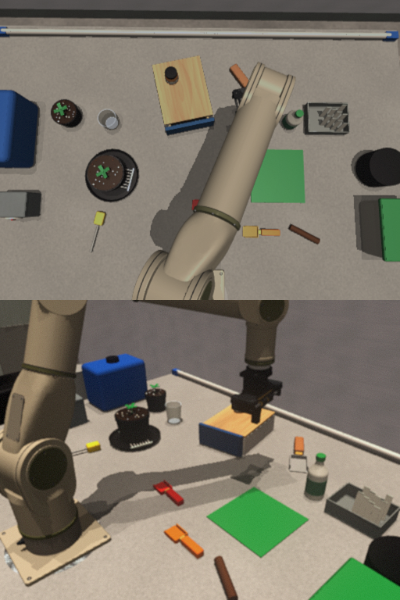

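The drawer front is back at its starting place (top view (190,126)), the mat is empty and the other things haven't moved. Handing in.

```bash
python3 -c "
from plant import r
print(r.finish_job())"
```

```text
the job is handed in; nothing more can be done
None
```

The small trowel from the mat is in the drawer, the drawer is shut, and I handed the job in at about 30 s of the 72 s allowed.

- **Opening:** I pressed the blue front about 8 mm in and it sprang about 64 mm out. I pulled it until the force rose against the stop.
- **Placing:** I laid the trowel flat with its handle to the front. A picture confirmed this before I closed the drawer.
- **Closing:** I pushed the front to about 8 mm past shut and backed off slowly.

**Last checks:**
- Contact force fell to zero as the fingers withdrew, and the final pictures show the front back where it started and the mat empty. I did not test the latch separately.
- The seedling, cup, soil probe, bottle and other trowels look unmoved by eye; I did not measure them.
- A pixel comparison of the drawer-front area gave a mean change of 10 grey levels. I put that down to the arm's shadow, but did not check it.

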